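# Make up the porridge tray and the chips tray

### The job

Make up two kits from the things on the worktop. On the blue tray, stand the honey jar in the large well and the red-capped spice jar in the small well; on the yellow tray, stand the green-capped ketchup bottle in the large well and the dark-brown-capped spice jar in the small well. Seat each fully down in its well and upright, let go of it, tip nothing over, and leave the mandarin and the yoghurt where they are.

Things in the scene. Friction and masses are not known exactly. Their poses are not given: they have to be found in the camera images.
- blue_tray: Porridge tray, fixed in place: flat blue plastic tray 92 x 176 x 16 mm, with two round cork-floored wells 10 mm deep (floors at z = 6 mm). Origin: centre of its underside; z up, y along its length. In its frame: large well: 80 mm across, centre x=0, y=-42 mm; small well: 60 mm across, centre x=0, y=+51 mm. Large well to the robot's right, give or take 0.25 rad.
- yellow_tray: Chips tray, fixed in place: flat yellow plastic tray 92 x 176 x 16 mm, with two round cork-floored wells 10 mm deep (floors at z = 6 mm). Origin: centre of its underside; z up, y along its length. In its frame: large well: 80 mm across, centre x=0, y=-42 mm; small well: 60 mm across, centre x=0, y=+51 mm. Large well to the robot's left, give or take 0.25 rad.
- honey: Squat glass honey jar with a white lid, round, 64 mm across, 97 mm tall, 0.36 kg; the lid (64 mm across) takes the top 11 mm. Origin: centre of its underside; z is its upright axis. Stands loose and upright on the worktop at the start.
- red_cap_jar: Slim spice jar with a red cap, round, 45 mm across, 106 mm tall, 0.11 kg; the cap (45 mm across) takes the top 21 mm, the body below is 42 mm across. Origin: centre of its underside; z is its upright axis. Stands loose and upright on the worktop at the start.
- dark_cap_jar: Slim spice jar with a dark brown cap (a green disc on its top) and green label, round, 44 mm across, 105 mm tall, 0.11 kg; the cap (44 mm across) takes the top 20 mm, the body below is 42 mm across. Origin: centre of its underside; z is its upright axis. Stands loose and upright on the worktop at the start.
- ketchup: Squeeze bottle of red ketchup with a plain green cap, 161 mm tall, 0.2 kg; oval body 46 mm (along its x) by 58 mm (along its y), the round cap, 48 mm across, takes the top 29 mm (132 to 161 mm above its underside) and is the place to grip. Origin: centre of its underside; z is its upright axis. Stands loose and upright on the worktop at the start.
- mandarin: Mandarin, 62 mm across, 60 mm tall. A loose bystander that is to stay where it is. Origin: centre of its underside; z up.
- yoghurt: Small white and blue yoghurt pot with a foil lid, 72 mm across, 72 mm tall. A loose bystander that is to stay where it is. Origin: centre of its underside; z up.
Things that resemble listed ones, but are neither listed nor needed, are in the scene too. Leave any orange look-alike of the red_cap_jar alone.

How it is judged (in metres and radians):
At the end, for the whole second after the job is handed in: Blue tray: honey in the large well, red-capped jar in the small one; yellow tray: ketchup in the large, dark-capped jar in the small. Each within 20 mm of the well's centre along x and y, 4 mm of its floor, 0.1 rad of upright, at rest; mandarin and yoghurt moved under 30 mm (x of honey in the frame of blue_tray between -0.02 and 0.02 m and y of honey in the frame of blue_tray between -0.062 and -0.022 m and z of honey in the frame of blue_tray between 0.002 and 0.0105 m and angle between each of honey, red_cap_jar, ketchup, dark_cap_jar's own z axis and vertical below 0.1 rad and linear speed of each of honey, red_cap_jar, ketchup, dark_cap_jar below 0.02 m/s and x of red_cap_jar in the frame of blue_tray between -0.02 and 0.02 m and y of red_cap_jar in the frame of blue_tray between 0.031 and 0.071 m and z of red_cap_jar in the frame of blue_tray between 0.002 and 0.0105 m and x of ketchup in the frame of yellow_tray between -0.02 and 0.02 m and y of ketchup in the frame of yellow_tray between -0.062 and -0.022 m and z of ketchup in the frame of yellow_tray between 0.002 and 0.0105 m and x of dark_cap_jar in the frame of yellow_tray between -0.02 and 0.02 m and y of dark_cap_jar in the frame of yellow_tray between 0.031 and 0.071 m and z of dark_cap_jar in the frame of yellow_tray between 0.002 and 0.0105 m and distance of each of mandarin, yoghurt from where it was at the start of the episode below 0.03 m); the robot touches nothing.
It fails at once if one of the four things was tipped over (leaned more than 0.6 rad) (angle between any of honey, red_cap_jar, ketchup, dark_cap_jar's own z axis and vertical above 0.6 rad).
It fails at once if the mandarin or the yoghurt was moved more than 30 mm (distance of any of mandarin, yoghurt from where it was at the start of the episode above 0.03 m).
It also fails if it takes over 112 s, if anything falls off the work surface, if the arm or the gripper's body presses on something with over 40 N, if the wrist force passes 120 N, or if a joint passes its speed limit or range.

### The arm

A 6-joint arm with a two-finger parallel gripper is mounted at the origin on a cart in front of the work surface, level with it; the furniture and walls round the work are solid. World frame = base frame: x ahead of the robot, y to its left, z up, the work surface at z = 0. Lengths are in mm, angles in rad, forces in N, time in s.
With the tool pointing down it reaches from about 350 to 875 mm from the base axis. Payload 4.2 kg.
Tool frame: the origin (TCP) lies midway between the tips of the shut fingers; the grasp point (between the pads) lies 19 mm behind it (arm.grasp_offset is the distance from the TCP to the grasp point, in mm); z points along the fingers, y is the direction in which the jaws open and shut (so a half turn about z gives the same grasp; the last joint's range is limited). The gripper opens to 85 mm and grips with 20 to 120 N. Pads are 22 mm wide; open, the fingers measure 114 mm over their backs; the gripper's body (76 mm by 85 mm) begins 54 mm behind the grasp point. The pads swing forward as they close: fully open they stand 13 mm farther back than shut.
Start: joints at [-0.921, 0.385, 0.008, 0, -1.194, -0.259], TCP at [238.093, -577.85, 203.912] pointing down, gripper open.
Joint ranges: [-3.14, 3.14], [-1.21, 2.06], [-1.07, 1.41], [-3.16, 2.05], [-2.99, -0.16], [-3.1, 3.1]. Speed limits (rad/s): [2.79, 2.79, 3.14, 3.14, 3.14, 3.14].

### API

Orientations are given as a unit quaternion [x, y, z, w].
In Python, from bench import arm gives the robot as it stands.
- The arm moves only by the tool move_arm, never from a script. Its argument "moves" is a list of rows, each an object with "gripper": the gripper's target within -1 to 1 (fully open at 1, half-way at 0, shut at -1); "xyz": the shift along the tool's x, y, z in cm, a list of three; "angular": the turn, a rotation vector about the tool's x, y, z in rad, a list of three. In form: [{"gripper": gripper, "xyz": [dx, dy, dz], "angular": [wx, wy, wz]}, ...]. A call has 1 to 10 rows; each row is the pose to reach, as a shift and turn from the pose commanded when the call began, along the tool's axes at that moment; what a row does not reach only later rows make up. A row lasts 1/8 s, in which the tool goes at most 62.5 mm and 10.7 degrees, less where a joint would pass 70% of its speed; a pose out of reach is approached as far as the arm can. A call with a gripper value outside its range is refused whole. The fingers move at their own pace and stop on an object; the grip force is fixed at half the most. Time passes only in rows, so rows that repeat a pose let the fingers close. It gives the time, the measured TCP pose, the force and the opening at its end, in the units of the state.
- arm.read_state(): the state, without advancing time (a new reading comes with each control period).
- arm.get_image(name): name is "scene" or "top"; returns (picture, depth): 400x640x3 uint8, blue, green, red; 400x640 float32, mm along the optical axis (not along the pixel's ray), 0 where there is no reading.
- arm.get_calibration(name): a dict with "camera_matrix" (3x3 intrinsics, pixels), "R" (3x3) and "t" (3): a world point X has camera coordinates R X + t. Camera axes: x right, y down, z forward; pixel columns grow to the right and rows downward; lengths in mm; the calibration is good to about 2 mm. A picture is of the moment at which its call begins. get_calibration takes no time and is no camera call.
- arm.job_done(): hands the job in, once; it reports no verdict.
The state is a dict: "clock": time; "joints": joint angles; "joint_vel": joint speeds; "joint_efforts": joint torques, N m; "position": TCP position; "ee_rot": TCP orientation; "contact_force": force on the tool from outside, world axes, zero at the start; "wrist_torque": the same for the moment, N m; "gripper_width": finger opening in mm.
Only numpy, scipy, OpenCV 4.12 (cv2) and the standard library are available. Lean on these libraries where they do the work, as an engineer would, in place of code of your own. Each camera call takes 0.05 s, during which the arm holds its last target. There are 200 camera calls.

## Working session

There is one attempt and no reset: what is moved stays moved. The work goes in short steps, Python scripts to look and compute and a tool call to move; the robot and the scene stay as the last step left them, time stands still between calls to the robot, and variables do not carry over. Pictures are saved under pics/ and viewed, about 12 in all and at most 16, crops included, and the job is handed in when it is done.

Besides the shell and the picture viewer there is one more tool, called after ">>>" by a JSON object that holds its "fn" and its "kwargs", one argument or row to a line. move_arm: Moves the arm, as the interface text tells. Its arguments: {"type":"object","properties":{"moves":{"type":"array","items":{"type":"object","properties":{"gripper":{"type":"number"},"xyz":{"type":"array","items":{"type":"number"}},"angular":{"type":"array","items":{"type":"number"}}}}}},"required":["moves"]}

```bash
mkdir -p pics; ls; python3 - <<'E'
from bench import arm
import cv2,numpy as np
for n in("scene","top"):
    p,d=arm.get_image(n); cv2.imwrite(f"pics/{n}0.png",p); np.save(f"pics/{n}0.npy",d)
    c=arm.get_calibration(n); print(n,c, -c["R"].T@c["t"])
s=arm.read_state(); print(s)
E
```

```text
pics
scene {'camera_matrix': array([[442.23615308,   0.        , 326.89376391],
       [  0.        , 442.23615308, 204.19276936],
       [  0.        ,   0.        ,   1.        ]]), 'R': array([[ 0.80785265, -0.58935029, -0.00635039],
       [-0.44619187, -0.60450736, -0.65991186],
       [ 0.38508039,  0.53594504, -0.75131618]]), 't': array([-590.90643251,   67.82170707, 1582.26186481])} [ -101.67119934 -1155.25755923  1229.78280352]
top {'camera_matrix': array([[478.76134579,   0.        , 316.77551115],
       [  0.        , 478.76134579, 202.2064925 ],
       [  0.        ,   0.        ,   1.        ]]), 'R': array([[ 0.44605619, -0.8949832 ,  0.00624168],
       [-0.87506872, -0.43757343, -0.20684346],
       [ 0.18785262,  0.08680191, -0.97835414]]), 't': array([-498.35200497,  353.80806911, 1437.35456055])} [ 261.88855422 -415.96477837 1482.53522443]
{'clock': 0.1, 'joints': array([-9.21411821e-01,  3.85475047e-01,  6.76525615e-03, -3.87571795e-04,
       -1.19401401e+00, -2.58601522e-01]), 'joint_vel': array([ 0.0005006 , -0.00270266,  0.0020129 ,  0.00089401, -0.00109745,
       -0.00034257]), 'joint_efforts': array([-1.06215564e-03, -3.93319595e+01,  1.88928795e+01,  4.19802189e+00,
       -2.63360576e-03, -8.28994100e-07]), 'position': array([ 237.85351231, -577.35215649,  202.94193713]), 'ee_rot': array([-1.94080385e-01,  9.80985139e-01,  9.45106197e-04, -2.60775553e-04]), 'contact_force': array([ 0.26850608,  0.5935138 , -0.58654112]), 'wrist_torque': array([0.02447384, 0.00706696, 0.03889508]), 'gripper_width': 85.53257704155607}
```

View pics/top0.png

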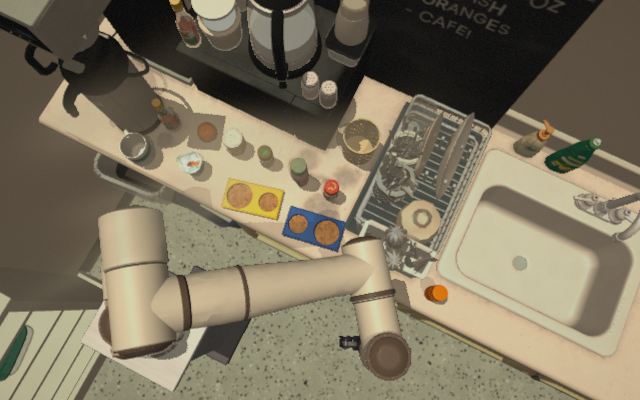

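View pics/scene0.png

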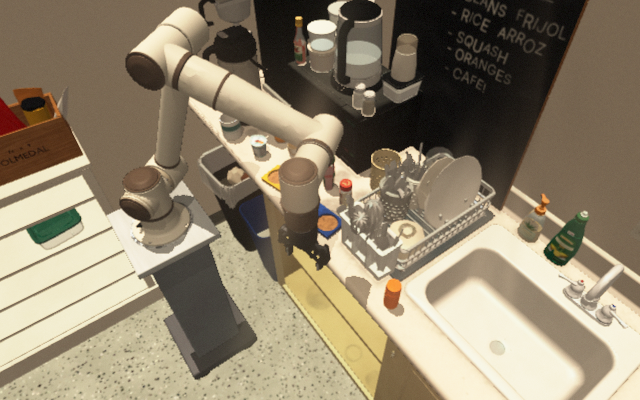

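```bash
python3 - <<'E'
import cv2
p=cv2.imread("pics/top0.png"); cv2.imwrite("pics/c1.png",cv2.resize(p[90:260,110:370],None,fx=3,fy=3,interpolation=cv2.INTER_CUBIC))
E
```

```text
(no output)
```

View pics/c1.png

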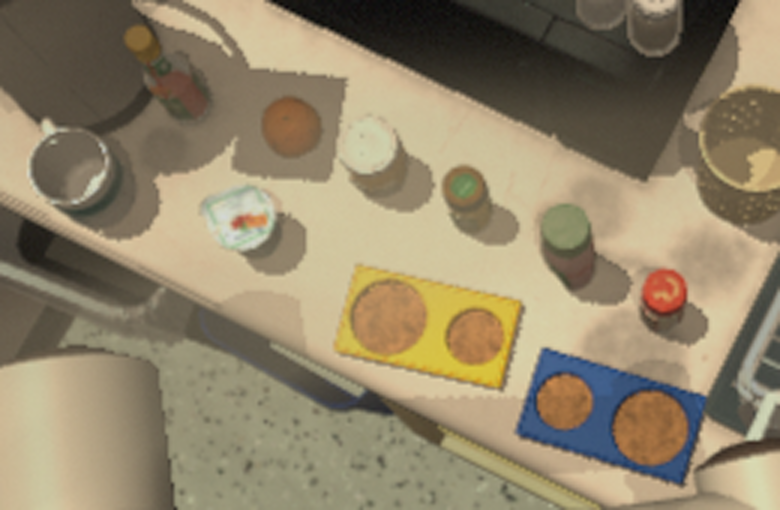

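```bash
cat > h.py <<'E'
import numpy as np,cv2
from bench import arm
def world(d,n):
    c=arm.get_calibration(n);K=c["camera_matrix"];v,u=np.mgrid[0:400,0:640]
    X=np.stack([(u-K[0,2])/K[0,0]*d,(v-K[1,2])/K[1,1]*d,d],-1)
    return (X-c["t"])@c["R"]
def ray(u,v,z,n="top"):
    c=arm.get_calibration(n);r=c["R"].T@np.linalg.inv(c["camera_matrix"])@[u,v,1];o=-c["R"].T@c["t"]
    return (o+r*(z-o[2])/r[2]).round(1)
def find(p,d,n,tops):
    W=world(d,n)
    for k,(u,v,h) in tops.items():
        q=ray(u,v,h,n); m=(np.hypot(W[...,0]-q[0],W[...,1]-q[1])<50)&(abs(W[...,2]-h)<9)&(d>0)
        if m.sum()<5: print(k,q,"none");continue
        P=W[m]; vv,uu=np.nonzero(m); (a,b),r=cv2.minEnclosingCircle(P[:,:2].astype(np.float32))
        (cu,cv),cr=cv2.minEnclosingCircle(np.stack([uu,vv],1).astype(np.float32))
        print(k,"ray",q[:2],"encl",round(a,1),round(b,1),round(r,1),"mean",P.mean(0).round(1),"pixray",ray(cu,cv,h,n)[:2],m.sum())
def trays(p,n="top"):
    hsv=cv2.cvtColor(p,cv2.COLOR_BGR2HSV)
    for k,lo,hi in(("yellow",(22,150,120),(33,255,255)),("blue",(105,130,60),(125,255,255))):
        m=cv2.inRange(hsv,lo,hi); m[:,:200]=0; m[260:]=0;m[:150]=0
        C=max(cv2.findContours(m,cv2.RETR_EXTERNAL,cv2.CHAIN_APPROX_NONE)[0],key=cv2.contourArea)
        P=np.array([ray(*c[0],16,n)[:2] for c in C],np.float32); (c,s,a)=cv2.minAreaRect(P); print(k,c,s,a,cv2.boxPoints((c,s,a)).round().tolist())
E
python3 - <<'E'
from h import *
p=cv2.imread("pics/top0.png");d=np.load("pics/top0.npy")
g=lambda u,v:(u/3+110,v/3+90)
f=lambda u,v,h:(*g(u,v),h)
find(p,d,"top",dict(honey=f(368,146,97),dark=f(465,186,105),ketchup=f(567,227,161),red=f(664,292,106),mandarin=f(291,127,55),yog=f(240,218,72),bottle=f(142,40,180)))
trays(p)
for nm,u,v in(("yL",388,317),("yS",475,337),("bS",564,401),("bL",650,428)): print(nm,ray(*g(u,v),16))
W=world(d,"top"); 
for z,b in((180,(142,40)),(0,(430,320)),(0,(320,260))): u,v=map(int,g(*b)); print(W[v,u].round())
# tall things on the near worktop
m=(W[...,2]>60)&(W[...,0]>350)&(W[...,0]<800)&(abs(W[...,1])<450)
H=np.zeros((23,23),int)
for X in W[m]: H[int((X[0]-350)//20),int((X[1]+450)//40)]=max(H[int((X[0]-350)//20),int((X[1]+450)//40)],X[2])
print("y->",list(range(-450,460,40)))
for i,r in enumerate(H): print(350+20*i,r.tolist())
E
```

```text
honey ray [590.3  23.7] encl 591.2 25.9 32.3 mean [589.6  25.3  98. ] pixray [589.8  25.3] 333
dark ray [594.8 -85.8] encl 592.3 -83.1 22.8 mean [591.7 -84.1 106.4] pixray [592.4 -84.2] 170
ketchup ray [ 588.7 -205.4] encl 586.9 -202.3 23.7 mean [ 587.1 -202.8  162.2] pixray [ 586.5 -202.4] 206
red ray [ 585.7 -312.3] encl 586.2 -309.6 22.4 mean [ 585.9 -310.9  107.1] pixray [ 585.5 -309.6] 178
mandarin ray [582.5 119. ] encl 585.4 128.0 28.7 mean [584.7 125.1  56.2] pixray [584.3 125.4] 224
yog ray [469.9 111.3] encl 468.0 117.5 40.6 mean [470.2 114.7  71.5] pixray [469.7 116.4] 421
bottle ray [567.5 244.1] encl 563.5 262.9 30.7 mean [564.5 251.3 182.7] pixray [562.2 263.9] 92
yellow (470.7798156738281, -123.4326400756836) (92.86529541015625, 126.87962341308594) 13.614178657531738 [[411.0, -73.0], [441.0, -196.0], [531.0, -174.0], [501.0, -51.0]]
blue (466.046142578125, -313.7711181640625) (91.63636779785156, 173.94143676757812) 9.450377464294434 [[407.0, -236.0], [435.0, -407.0], [526.0, -392.0], [497.0, -220.0]]
yL [453.6 -59.2  16. ]
yS [ 475.3 -150.5   16. ]
bS [ 456.6 -264.1   
[... 1663 characters left out ...]
, 0, 0, 0, 0, 0, 0, 0, 0, 0, 0, 0]
690 [243, 227, 144, 148, 0, 277, 277, 277, 275, 280, 276, 275, 276, 275, 278, 276, 279, 460, 435, 428, 387, 356, 322]
710 [232, 138, 146, 141, 143, 278, 278, 278, 541, 542, 277, 278, 277, 277, 278, 368, 379, 459, 460, 434, 407, 379, 326]
730 [216, 140, 138, 0, 144, 357, 357, 357, 550, 553, 296, 277, 278, 277, 435, 460, 462, 441, 0, 0, 0, 0, 0]
750 [234, 141, 0, 0, 142, 358, 360, 359, 549, 554, 496, 447, 279, 441, 442, 455, 459, 418, 0, 0, 0, 0, 0]
770 [221, 219, 138, 0, 145, 357, 358, 356, 456, 559, 559, 550, 360, 441, 441, 439, 276, 390, 0, 0, 0, 0, 0]
790 [231, 0, 141, 138, 141, 277, 272, 279, 532, 559, 559, 518, 443, 440, 441, 434, 274, 0, 0, 0, 0, 0, 0]
```

>>> {"fn": "move_arm", "kwargs": {
  "moves": [
    {"gripper":1,"xyz":[0,0,-6],"angular":[0,0,0]},
    {"gripper":1,"xyz":[0,0,-12],"angular":[0,0,-0.17]},
    {"gripper":1,"xyz":[-6,1.6,-12],"angular":[0,0,-0.34]},
    {"gripper":1,"xyz":[-12,3.3,-12],"angular":[0,0,-0.51]},
    {"gripper":1,"xyz":[-18,4.9,-12],"angular":[0,0,-0.68]},
    {"gripper":1,"xyz":[-24,6.5,-12],"angular":[0,0,-0.85]},
    {"gripper":1,"xyz":[-30,8.2,-12],"angular":[0,0,-1.02]},
    {"gripper":1,"xyz":[-36,9.8,-12],"angular":[0,0,-1.18]},
    {"gripper":1,"xyz":[-42.4,11.5,-11],"angular":[0,0,-1.18]},
    {"gripper":1,"xyz":[-42.4,11.5,-10],"angular":[0,0,-1.18]}
  ]
}}

```text
clock: 1.35
position: [589.0, -306.8, 301.5]
ee_rot: [0.709, -0.705, -0.001, 0.0]
contact_force: [-1.1, 0.8, -0.3]
gripper_width: 85.7
```

>>> {"fn": "move_arm", "kwargs": {
  "moves": [
    {"gripper":1,"xyz":[0,0,0],"angular":[0,0,0]},
    {"gripper":1,"xyz":[0,0,5],"angular":[0,0,0]},
    {"gripper":1,"xyz":[0,0,10],"angular":[0,0,0]},
    {"gripper":1,"xyz":[0,0,14],"angular":[0,0,0]},
    {"gripper":1,"xyz":[0,0,14],"angular":[0,0,0]},
    {"gripper":1,"xyz":[0,0,14],"angular":[0,0,0]}
  ]
}}

```text
clock: 2.1
position: [587.1, -311.6, 166.6]
ee_rot: [-0.707, 0.707, -0.002, 0.0]
contact_force: [-1.1, 0.1, 0.4]
gripper_width: 85.3
```

```bash
python3 - <<'E'
from h import *
p,d=arm.get_image("top"); cv2.imwrite("pics/c2.png",cv2.resize(p[90:290,210:410],None,fx=3,fy=3))
print(arm.read_state()["position"])
trays(p)
E
```

```text
[ 587.45763797 -311.35853553  167.15036005]
yellow (464.9964904785156, -99.44749450683594) (92.85979461669922, 176.2340850830078) 13.584026336669922 [[399.0, -25.0], [441.0, -196.0], [531.0, -174.0], [489.0, -3.0]]
blue (466.3498229980469, -313.1804504394531) (92.19644165039062, 175.0367431640625) 9.697421073913574 [[406.0, -235.0], [436.0, -407.0], [527.0, -392.0], [497.0, -219.0]]
```

View pics/c2.png

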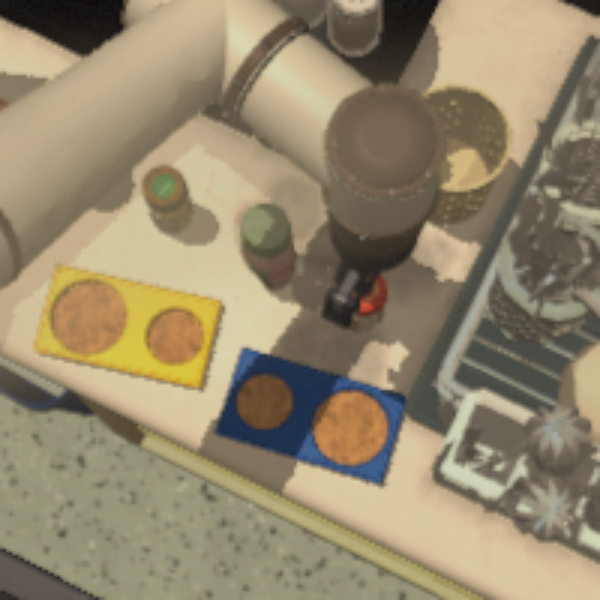

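>>> {"fn": "move_arm", "kwargs": {
  "moves": [
    {"gripper":1,"xyz":[0,0,5],"angular":[0,0,0]},
    {"gripper":1,"xyz":[-0.1,0.1,9.1],"angular":[0,0,0]},
    {"gripper":1,"xyz":[-0.1,0.1,9.1],"angular":[0,0,0]},
    {"gripper":-1,"xyz":[-0.1,0.1,9.1],"angular":[0,0,0]},
    {"gripper":-1,"xyz":[-0.1,0.1,9.1],"angular":[0,0,0]},
    {"gripper":-1,"xyz":[-0.1,0.1,9.1],"angular":[0,0,0]},
    {"gripper":-1,"xyz":[-0.1,0.1,9.1],"angular":[0,0,0]},
    {"gripper":-1,"xyz":[-0.1,0.1,9.1],"angular":[0,0,0]},
    {"gripper":-1,"xyz":[-0.1,0.1,9.1],"angular":[0,0,0]}
  ]
}}

```text
clock: 3.28
position: [593.6, -311.9, 82.1]
ee_rot: [0.708, -0.706, 0.01, -0.004]
contact_force: [4.8, 0.3, 16.3]
gripper_width: -0.0
```

```bash
python3 - <<'E'
from h import *
p,d=arm.get_image("top"); q,e=arm.get_image("scene")
cv2.imwrite("pics/c3.png",np.hstack([cv2.resize(p[140:240,280:380],(400,400)),cv2.resize(q[150:250,290:390],(400,400))]))
print(arm.read_state())
E
```

```text
{'clock': 3.375, 'joints': array([-0.24118922,  0.54745921, -0.04755379,  0.00467261, -0.9535964 ,
        0.24188292]), 'joint_vel': array([ 0.00143234, -0.00148798,  0.00042599,  0.00046348, -0.00136804,
        0.00044931]), 'joint_efforts': array([-1.51508644e+00, -3.42160392e+01,  8.97376478e+00,  1.58427402e+00,
       -1.22132566e+00,  1.59760821e-03]), 'position': array([ 593.67602623, -311.86823006,   82.11339021]), 'ee_rot': array([ 0.70824732, -0.70587462,  0.01048621, -0.00409702]), 'contact_force': array([ 3.61760014,  0.02081698, 16.12535051]), 'wrist_torque': array([ 0.14395969, -1.31465254,  0.04271979]), 'gripper_width': 0.027531131739575096}
```

View pics/c3.png

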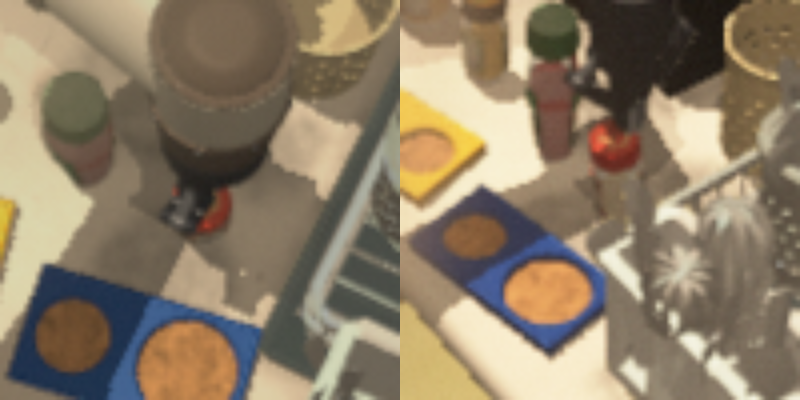

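```bash
python3 - <<'E'
from h import *
s=arm.read_state();P=s["position"]
def pj(X,n):
    c=arm.get_calibration(n);q=c["camera_matrix"]@(c["R"]@X+c["t"]);return (q[:2]/q[2])
ims=[]
for n in("top","scene"):
    p,d=arm.get_image(n);u0,v0=pj(P,n)
    W=world(d,n); hsv=cv2.cvtColor(p,cv2.COLOR_BGR2HSV)
    m=((hsv[...,0]<6)|(hsv[...,0]>174))&(hsv[...,1]>150)&(hsv[...,2]>90)&(np.hypot(W[...,0]-586,W[...,1]+310)<80)
    print(n,m.sum(),W[m].min(0).round(),W[m].max(0).round(),W[m].mean(0).round(1))
    k=int(u0)-45,int(v0)-55; c=cv2.resize(p[k[1]:k[1]+90,k[0]:k[0]+80],None,fx=5,fy=6,interpolation=cv2.INTER_CUBIC)
    for X in (P,P+[0,0,19],P+[0,0,73]):
        a=pj(X,n); cv2.circle(c,(int((a[0]-k[0])*5),int((a[1]-k[1])*6)),3,(0,255,0),1)
    ims.append(c)
cv2.imwrite("pics/c4.png",np.hstack(ims))
E
```

```text
top 24 [ 558. -333.  103.] [ 590. -319.  118.] [ 570.4 -327.   108.3]
scene 63 [ 552. -337.   90.] [ 591. -293.  111.] [ 567.1 -322.5  102.5]
```

View pics/c4.png

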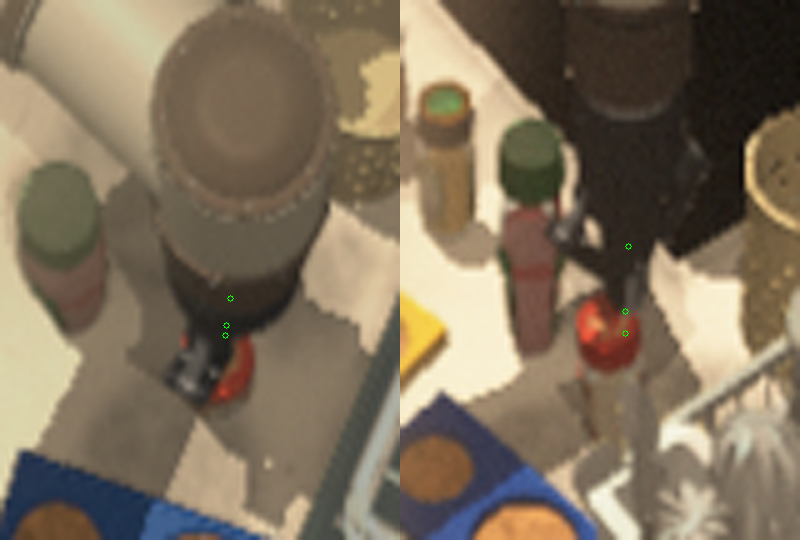

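>>> {"fn": "move_arm", "kwargs": {
  "moves": [
    {"gripper":-1,"xyz":[0,0,-0.5],"angular":[0,0,0]},
    {"gripper":-1,"xyz":[0,0,-1.0],"angular":[0,0,0]},
    {"gripper":-1,"xyz":[0,0,-1.0],"angular":[0,0,0]}
  ]
}}

```text
clock: 3.85
position: [585.1, -308.9, 83.2]
ee_rot: [-0.707, 0.707, 0.0, 0.0]
contact_force: [-1.1, -0.2, -0.7]
gripper_width: -0.3
```

```bash
python3 - <<'E'
from h import *
ims=[]
for n in("top","scene"):
    p,d=arm.get_image(n)
    W=world(d,n); hsv=cv2.cvtColor(p,cv2.COLOR_BGR2HSV)
    m=((hsv[...,0]<6)|(hsv[...,0]>174))&(hsv[...,1]>150)&(hsv[...,2]>90)&(np.hypot(W[...,0]-586,W[...,1]+310)<80)
    print(n,m.sum(),W[m].min(0).round(),W[m].max(0).round(),W[m].mean(0).round(1))
    b=(np.hypot(W[...,0]-585,W[...,1]+311)<75)&(W[...,2]>5)&(W[...,2]<200)
    for z in range(10,200,15):
        k=b&(abs(W[...,2]-z)<7.5)
        if k.sum(): print(z,k.sum(),W[k].min(0).round()[:2],W[k].max(0).round()[:2])
E
```

```text
top 19 [ 575. -333.  100.] [ 595. -319.  113.] [ 584.9 -326.9  108.5]
10 168 [ 511. -383.] [ 648. -239.]
25 13 [ 513. -338.] [ 577. -311.]
40 12 [ 567. -333.] [ 588. -315.]
55 11 [ 567. -334.] [ 585. -312.]
70 13 [ 569. -334.] [ 591. -314.]
85 8 [ 571. -333.] [ 591. -316.]
100 20 [ 573. -334.] [ 594. -318.]
115 15 [ 575. -332.] [ 595. -316.]
130 1 [ 577. -318.] [ 577. -318.]
160 2 [ 556. -320.] [ 563. -317.]
175 7 [ 541. -322.] [ 561. -316.]
190 14 [ 534. -321.] [ 550. -298.]
scene 55 [ 573. -338.   89.] [ 613. -307.  112.] [ 588.6 -327.4  102.4]
10 23 [ 515. -347.] [ 602. -249.]
25 20 [ 563. -327.] [ 577. -300.]
40 19 [ 563. -331.] [ 603. -303.]
55 21 [ 568. -336.] [ 603. -298.]
70 37 [ 568. -338.] [ 610. -300.]
85 38 [ 569. -336.] [ 614. -305.]
100 71 [ 573. -338.] [ 620. -300.]
115 35 [ 571. -336.] [ 612. -302.]
130 24 [ 566. -322.] [ 595. -305.]
145 13 [ 569. -321.] [ 593. -313.]
160 53 [ 546. -326.] [ 626. -303.]
175 61 [ 537. -328.] [ 632. -299.]
190 70 [ 523. -330.] [ 641. -305.]
```

>>> {"fn": "move_arm", "kwargs": {
  "moves": [
    {"gripper":-1,"xyz":[0,0,-4],"angular":[0,0,0]},
    {"gripper":-1,"xyz":[0,0,-8],"angular":[0,0,0]},
    {"gripper":-1,"xyz":[0,0,-8],"angular":[0,0,0]},
    {"gripper":-1,"xyz":[0,0,-8],"angular":[0,0,0]}
  ]
}}

```text
clock: 4.45
position: [584.6, -308.6, 161.7]
ee_rot: [-0.707, 0.707, 0.001, -0.0]
contact_force: [0.4, 0.3, -0.3]
gripper_width: -0.1
```

```bash
python3 - <<'E'
from h import *
s=arm.read_state();P=s["position"];print(P,s["ee_rot"],s["joints"],arm.grasp_offset)
def pj(X,n):
    c=arm.get_calibration(n);q=c["camera_matrix"]@(c["R"]@X+c["t"]);return (q[:2]/q[2])
ims=[]
for n in("top","scene"):
    p,d=arm.get_image(n);u0,v0=pj(P,n)
    W=world(d,n); hsv=cv2.cvtColor(p,cv2.COLOR_BGR2HSV)
    m=((hsv[...,0]<6)|(hsv[...,0]>174))&(hsv[...,1]>150)&(hsv[...,2]>90)&(np.hypot(W[...,0]-586,W[...,1]+310)<80)
    print(n,m.sum(),W[m].min(0).round(),W[m].max(0).round(),W[m].mean(0).round(1))
    b=(np.hypot(W[...,0]-585,W[...,1]+311)<60)&(W[...,2]>85)&(W[...,2]<270)
    for z in range(90,270,10):
        k=b&(abs(W[...,2]-z)<5)
        if k.sum(): print(z,k.sum(),W[k].min(0).round()[:2],W[k].max(0).round()[:2])
    k=int(u0)-40,int(v0)-40; c=cv2.resize(p[k[1]:k[1]+80,k[0]:k[0]+80],None,fx=5,fy=5,interpolation=cv2.INTER_CUBIC)
    for X in (P,P+[0,0,19],P+[0,0,73]):
        a=pj(X,n); cv2.circle(c,(int((a[0]-k[0])*5),int((a[1]-k[1])*5)),3,(0,255,0),1)
    ims.append(c)
cv2.imwrite("pics/c5.png",np.hstack(ims))
E
```

```text
[ 584.56542944 -308.60397128  161.68481208] [-7.06981104e-01  7.07231535e-01  1.10314835e-03 -2.38127330e-04] [-2.41940628e-01  4.75927288e-01  4.59677884e-02 -8.06281399e-04
 -1.14297152e+00  2.41921768e-01] 18.700000000000003
top 45 [ 567. -332.   99.] [ 606. -309.  113.] [ 582.4 -321.4  106.7]
90 7 [ 566. -333.] [ 584. -311.]
100 33 [ 567. -332.] [ 610. -310.]
110 58 [ 567. -330.] [ 606. -309.]
190 2 [ 578. -317.] [ 579. -315.]
200 1 [ 580. -319.] [ 580. -319.]
220 1 [ 574. -316.] [ 574. -316.]
240 5 [ 556. -321.] [ 570. -318.]
250 6 [ 550. -320.] [ 563. -315.]
260 9 [ 543. -321.] [ 551. -297.]
scene 64 [ 568. -331.   90.] [ 611. -293.  110.] [ 582.3 -319.5  102.4]
90 24 [ 568. -331.] [ 607. -303.]
100 45 [ 569. -330.] [ 611. -286.]
110 68 [ 568. -331.] [ 610. -291.]
190 6 [ 572. -319.] [ 591. -302.]
200 13 [ 569. -322.] [ 595. -308.]
210 22 [ 567. -322.] [ 594. -304.]
220 12 [ 568. -320.] [ 594. -312.]
230 20 [ 563. -323.] [ 604. -309.]
240 47 [ 548. -324.] [ 626. -299.]
250 40 [ 542. -326.] [ 627. -295.]
260 49 [ 530. -329.] [ 636. -310.]
```

View pics/c5.png

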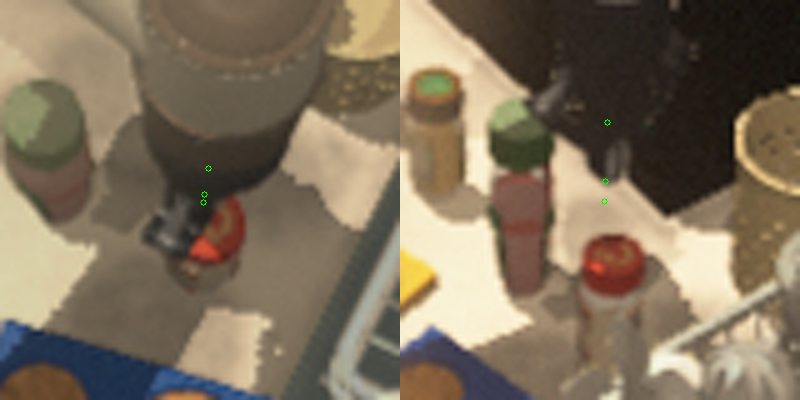

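>>> {"fn": "move_arm", "kwargs": {
  "moves": [
    {"gripper":1,"xyz":[0,0,0],"angular":[0,0,0]},
    {"gripper":1,"xyz":[0,-0.3,0],"angular":[0,0,0]},
    {"gripper":1,"xyz":[0,-0.3,0],"angular":[0,0,0]},
    {"gripper":1,"xyz":[0,-0.3,0],"angular":[0,0,0]},
    {"gripper":1,"xyz":[0,-0.3,0],"angular":[0,0,0]},
    {"gripper":1,"xyz":[0,-0.3,4],"angular":[0,0,0]},
    {"gripper":1,"xyz":[0,-0.3,8],"angular":[0,0,0]},
    {"gripper":1,"xyz":[0,-0.3,11.3],"angular":[0,0,0]},
    {"gripper":1,"xyz":[0,-0.3,11.3],"angular":[0,0,0]}
  ]
}}

```text
clock: 5.68
position: [586.2, -308.4, 47.0]
ee_rot: [-0.707, 0.707, 0.003, -0.002]
contact_force: [-0.3, -0.3, 0.3]
gripper_width: 85.2
```

>>> {"fn": "move_arm", "kwargs": {
  "moves": [
    {"gripper":-1,"xyz":[0,0,0],"angular":[0,0,0]},
    {"gripper":-1,"xyz":[0,0,0],"angular":[0,0,0]},
    {"gripper":-1,"xyz":[0,0,0],"angular":[0,0,0]},
    {"gripper":-1,"xyz":[0,0,0],"angular":[0,0,0]},
    {"gripper":-1,"xyz":[0,0,0],"angular":[0,0,0]},
    {"gripper":-1,"xyz":[0,0,0],"angular":[0,0,0]}
  ]
}}

```text
clock: 6.42
position: [589.5, -309.6, 52.3]
ee_rot: [0.707, -0.707, 0.002, -0.001]
contact_force: [-1.5, -0.4, 5.8]
gripper_width: 42.9
```

>>> {"fn": "move_arm", "kwargs": {
  "moves": [
    {"gripper":-1,"xyz":[0,0,-3],"angular":[0,0,0]},
    {"gripper":-1,"xyz":[0,0,-6],"angular":[0,0,0]},
    {"gripper":-1,"xyz":[-1.2,3.3,-6],"angular":[0,0,0]},
    {"gripper":-1,"xyz":[-2.4,6.6,-6],"angular":[0,0,0]},
    {"gripper":-1,"xyz":[-3.6,10,-6],"angular":[0,0,0]},
    {"gripper":-1,"xyz":[-4.6,13.2,-6],"angular":[0,0,0]},
    {"gripper":-1,"xyz":[-4.6,13.2,-6],"angular":[0,0,0]},
    {"gripper":-1,"xyz":[-4.6,13.2,-6],"angular":[0,0,0]}
  ]
}}

```text
clock: 7.42
position: [457.0, -263.2, 110.3]
ee_rot: [0.707, -0.707, 0.001, -0.0]
contact_force: [0.9, -0.3, -0.5]
gripper_width: 42.7
```

```bash
cat >> h.py <<'E'
def shot(name,P,r=45,z=0):
    ims=[]
    for n in("top","scene"):
        p,d=arm.get_image(n);c=arm.get_calibration(n);q=c["camera_matrix"]@(c["R"]@np.array([P[0],P[1],z])+c["t"]);u,v=np.clip((q[:2]/q[2]).astype(int),r,[640-r,400-r])
        ims.append(cv2.resize(p[v-r:v+r,u-r:u+r],(400,400),interpolation=cv2.INTER_CUBIC))
    cv2.imwrite(name,np.hstack(ims))
E
python3 -c "
from h import *
s=arm.read_state();print(s['position'],s['gripper_width'],s['contact_force'])
shot('pics/c6.png',s['position'],45,80)"
```

```text
[ 457.04809999 -263.18341298  110.33605067] 42.67023375827948 [ 0.92240461 -0.30164657 -0.47108833]
```

View pics/c6.png

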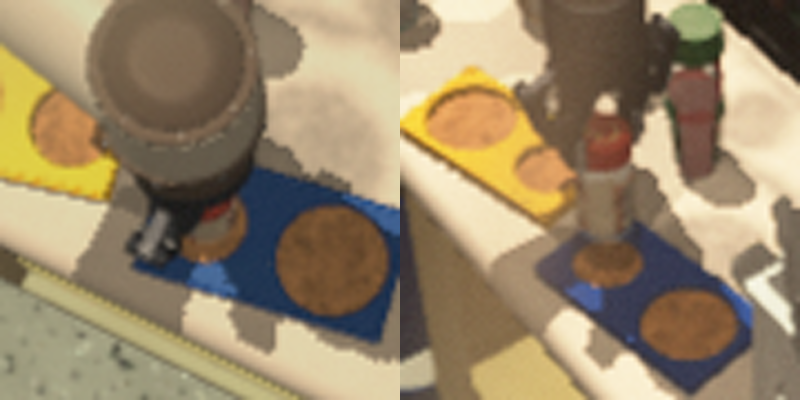

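>>> {"fn": "move_arm", "kwargs": {
  "moves": [
    {"gripper":-1,"xyz":[0,0,3],"angular":[0,0,0]},
    {"gripper":-1,"xyz":[0,0,4.5],"angular":[0,0,0]},
    {"gripper":-1,"xyz":[0,0,5.2],"angular":[0,0,0]},
    {"gripper":-1,"xyz":[0,0,5.4],"angular":[0,0,0]},
    {"gripper":-1,"xyz":[0,0,5.4],"angular":[0,0,0]},
    {"gripper":-1,"xyz":[0,0,5.4],"angular":[0,0,0]}
  ]
}}

```text
clock: 8.28
position: [456.0, -263.6, 58.3]
ee_rot: [0.707, -0.707, -0.0, 0.001]
contact_force: [-4.4, 2.1, 12.2]
gripper_width: 42.7
```

>>> {"fn": "move_arm", "kwargs": {
  "moves": [
    {"gripper":0,"xyz":[0,0,-0.1],"angular":[0,0,0]},
    {"gripper":0.4,"xyz":[0,0,-0.1],"angular":[0,0,0]},
    {"gripper":0.4,"xyz":[0,0,-0.1],"angular":[0,0,0]},
    {"gripper":0.4,"xyz":[0,0,-0.1],"angular":[0,0,0]},
    {"gripper":0.6,"xyz":[0,0,-4],"angular":[0,0,0]},
    {"gripper":0.8,"xyz":[0,0,-9],"angular":[0,0,0]},
    {"gripper":1,"xyz":[0,0,-14],"angular":[0,0,0]},
    {"gripper":1,"xyz":[0,0,-18],"angular":[0,0,0]},
    {"gripper":1,"xyz":[0,0,-18],"angular":[0,0,0]}
  ]
}}

```text
clock: 9.4
position: [458.3, -263.7, 239.7]
ee_rot: [0.707, -0.707, 0.004, -0.002]
contact_force: [-0.4, -0.8, -1.8]
gripper_width: 85.6
```

```bash
python3 -c "
from h import *
s=arm.read_state();print(s['position'],s['gripper_width'],s['contact_force'])
p,d=arm.get_image('scene')
W=world(d,'scene')
for nm,x,y,h in(('red',457.7,-263.2,106),('ket',587,-203,161),('dark',592,-84,105),('honey',590,25,97)):
    m=(np.hypot(W[...,0]-x,W[...,1]-y)<45)&(abs(W[...,2]-h-3)<9)
    if m.sum():print(nm,W[m].min(0).round(),W[m].max(0).round(),cv2.minEnclosingCircle(W[m][:,:2].astype(np.float32)))
shot('pics/c7.png',[458,-263],45,60)"
```

```text
[ 458.34735404 -263.73363876  239.69780411] 85.59197301960458 [-0.39247445 -0.761557   -1.81668705]
red [ 428. -289.  100.] [ 476. -244.  118.] ((452.15869140625, -265.45758056640625), 24.375272750854492)
ket [ 563. -230.  155.] [ 608. -177.  167.] ((586.7685546875, -203.35105895996094), 26.89854621887207)
dark [ 571. -109.   99.] [611. -62. 113.] ((592.5933837890625, -85.24859619140625), 23.29379653930664)
honey [572.  -4.  92.] [594.  56.  98.] ((582.6791381835938, 26.16054344177246), 30.942913055419922)
```

View pics/c7.png

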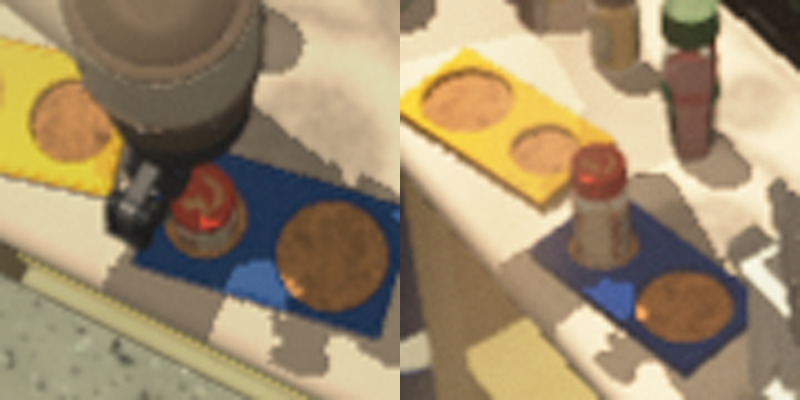

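>>> {"fn": "move_arm", "kwargs": {
  "moves": [
    {"gripper":1,"xyz":[-2,-4.3,0],"angular":[0,0,0]},
    {"gripper":1,"xyz":[-4,-8.6,0],"angular":[0,0,0]},
    {"gripper":1,"xyz":[-6.1,-12.9,0],"angular":[0,0,0]},
    {"gripper":1,"xyz":[-6.1,-12.9,0],"angular":[0,0,0]},
    {"gripper":1,"xyz":[-6.1,-12.9,3],"angular":[0,0,0]},
    {"gripper":1,"xyz":[-6.1,-12.9,7],"angular":[0,0,0]},
    {"gripper":1,"xyz":[-6.1,-12.9,7],"angular":[0,0,0]}
  ]
}}

```text
clock: 10.42
position: [581.7, -201.9, 161.5]
ee_rot: [-0.707, 0.707, 0.004, -0.003]
contact_force: [-0.4, 0.5, 0.3]
gripper_width: 85.2
```

>>> {"fn": "move_arm", "kwargs": {
  "moves": [
    {"gripper":1,"xyz":[0,0,0],"angular":[0,0,0]},
    {"gripper":1,"xyz":[0,0,0],"angular":[0,0,0]}
  ]
}}

```text
clock: 10.68
position: [586.2, -202.4, 167.9]
ee_rot: [0.707, -0.707, 0.001, -0.001]
contact_force: [-0.1, 0.1, 0.6]
gripper_width: 85.5
```

Settled at 586, -202, 168. Down 6.3 cm and grip.

>>> {"fn": "move_arm", "kwargs": {
  "moves": [
    {"gripper":1,"xyz":[0,0,3],"angular":[0,0,0]},
    {"gripper":1,"xyz":[0,0,6.3],"angular":[0,0,0]},
    {"gripper":1,"xyz":[0,0,6.3],"angular":[0,0,0]},
    {"gripper":1,"xyz":[0,0,6.3],"angular":[0,0,0]},
    {"gripper":-1,"xyz":[0,0,6.3],"angular":[0,0,0]},
    {"gripper":-1,"xyz":[0,0,6.3],"angular":[0,0,0]},
    {"gripper":-1,"xyz":[0,0,6.3],"angular":[0,0,0]},
    {"gripper":-1,"xyz":[0,0,6.3],"angular":[0,0,0]},
    {"gripper":-1,"xyz":[0,0,6.3],"angular":[0,0,0]},
    {"gripper":-1,"xyz":[0,0,6.3],"angular":[0,0,0]}
  ]
}}

```text
clock: 11.92
position: [586.6, -202.3, 104.5]
ee_rot: [0.707, -0.707, 0.001, -0.001]
contact_force: [0.8, 1.1, 6.3]
gripper_width: 47.1
```

>>> {"fn": "move_arm", "kwargs": {
  "moves": [
    {"gripper":-1,"xyz":[0,0,-3],"angular":[0,0,0]},
    {"gripper":-1,"xyz":[0,0,-6],"angular":[0,0,0]},
    {"gripper":-1,"xyz":[-2,3,-6],"angular":[0,0,0]},
    {"gripper":-1,"xyz":[-5,6,-6],"angular":[0,0,0]},
    {"gripper":-1,"xyz":[-8,9,-6],"angular":[0,0,0]},
    {"gripper":-1,"xyz":[-11,11,-6],"angular":[0,0,0]},
    {"gripper":-1,"xyz":[-14.4,13.1,-6],"angular":[0,0,0]},
    {"gripper":-1,"xyz":[-14.4,13.1,-6],"angular":[0,0,0]},
    {"gripper":-1,"xyz":[-14.4,13.1,-6],"angular":[0,0,0]},
    {"gripper":-1,"xyz":[-14.4,13.1,-6],"angular":[0,0,0]}
  ]
}}

```text
clock: 13.18
position: [454.5, -58.5, 162.6]
ee_rot: [-0.707, 0.707, 0.0, -0.0]
contact_force: [0.9, 0.3, -1.0]
gripper_width: 46.9
```

```bash
python3 -c "
from h import *
s=arm.read_state();print(s['position'],s['gripper_width'],s['contact_force'])
shot('pics/c8.png',[455,-58],45,60)"
```

```text
[454.50055607 -58.49722145 162.56300588] 46.88626709601474 [ 0.88857165  0.25864601 -0.99311776]
```

View pics/c8.png

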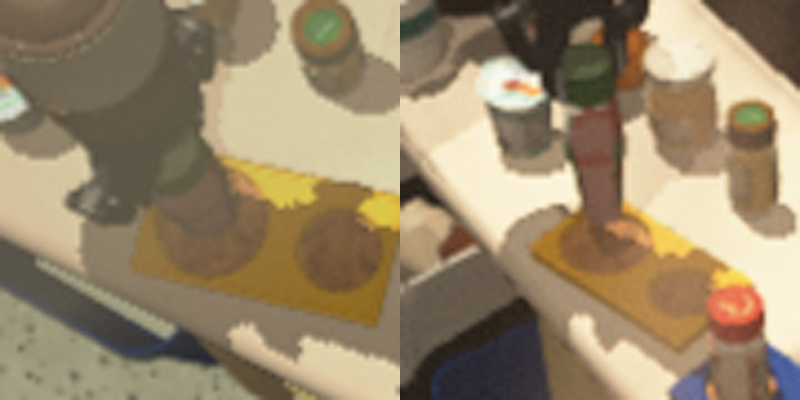

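>>> {"fn": "move_arm", "kwargs": {
  "moves": [
    {"gripper":-1,"xyz":[0,0,3],"angular":[0,0,0]},
    {"gripper":-1,"xyz":[0,0,4.4],"angular":[0,0,0]},
    {"gripper":-1,"xyz":[0,0,5],"angular":[0,0,0]},
    {"gripper":-1,"xyz":[0,0,5.3],"angular":[0,0,0]},
    {"gripper":-1,"xyz":[0,0,5.3],"angular":[0,0,0]},
    {"gripper":-1,"xyz":[0,0,5.3],"angular":[0,0,0]}
  ]
}}

```text
clock: 14.02
position: [454.9, -57.9, 110.5]
ee_rot: [0.707, -0.707, 0.0, -0.001]
contact_force: [-0.1, -0.3, -0.2]
gripper_width: 46.9
```

>>> {"fn": "move_arm", "kwargs": {
  "moves": [
    {"gripper":-1,"xyz":[0,0,0.2],"angular":[0,0,0]},
    {"gripper":-1,"xyz":[0,0,0.4],"angular":[0,0,0]},
    {"gripper":-1,"xyz":[0,0,0.4],"angular":[0,0,0]}
  ]
}}

```text
clock: 14.4
position: [455.6, -58.4, 110.2]
ee_rot: [0.708, -0.706, 0.002, -0.0]
contact_force: [-5.5, 1.2, 23.2]
gripper_width: 46.9
```

Floor contact (23 N). Release and rise.

>>> {"fn": "move_arm", "kwargs": {
  "moves": [
    {"gripper":-1,"xyz":[0,0,-0.3],"angular":[0,0,0]},
    {"gripper":0.2,"xyz":[0,0,-0.3],"angular":[0,0,0]},
    {"gripper":0.5,"xyz":[0,0,-0.3],"angular":[0,0,0]},
    {"gripper":0.6,"xyz":[0,0,-0.3],"angular":[0,0,0]},
    {"gripper":0.6,"xyz":[0,0,-0.3],"angular":[0,0,0]},
    {"gripper":0.8,"xyz":[0,0,-4],"angular":[0,0,0]},
    {"gripper":1,"xyz":[0,0,-9],"angular":[0,0,0]},
    {"gripper":1,"xyz":[0,0,-13],"angular":[0,0,0]},
    {"gripper":1,"xyz":[0,0,-13],"angular":[0,0,0]},
    {"gripper":1,"xyz":[0,0,-13],"angular":[0,0,0]}
  ]
}}

```text
clock: 15.65
position: [453.6, -57.9, 235.1]
ee_rot: [-0.707, 0.707, 0.001, -0.0]
contact_force: [-0.7, 0.1, 0.1]
gripper_width: 85.4
```

```bash
python3 -c "
from h import *
s=arm.read_state();print(s['position'],s['gripper_width'],s['contact_force'])
p,d=arm.get_image('scene')
W=world(d,'scene')
for nm,x,y,h in(('red',457.7,-263.2,112),('ket',455,-58,167),('dark',592,-84,105),('honey',590,25,97)):
    m=(np.hypot(W[...,0]-x,W[...,1]-y)<45)&(abs(W[...,2]-h)<7)
    if m.sum():print(nm,W[m].min(0).round(),W[m].max(0).round(),cv2.minEnclosingCircle(W[m][:,:2].astype(np.float32)))
shot('pics/c9.png',[455,-58],45,60)"
```

```text
[453.63047234 -57.94180695 235.08406056] 85.36394484013759 [-0.65108004  0.14344109  0.06622622]
red [ 431. -288.  105.] [ 474. -242.  116.] ((449.5359802246094, -266.1419982910156), 24.4803409576416)
ket [433. -82. 160.] [478. -38. 172.] ((454.9231262207031, -58.7142333984375), 24.85643768310547)
dark [ 567. -107.   98.] [610. -64. 110.] ((588.1747436523438, -84.38079071044922), 22.936216354370117)
honey [555.  -9.  90.] [621.  57. 102.] ((587.440185546875, 23.031660079956055), 36.37540054321289)
```

View pics/c9.png

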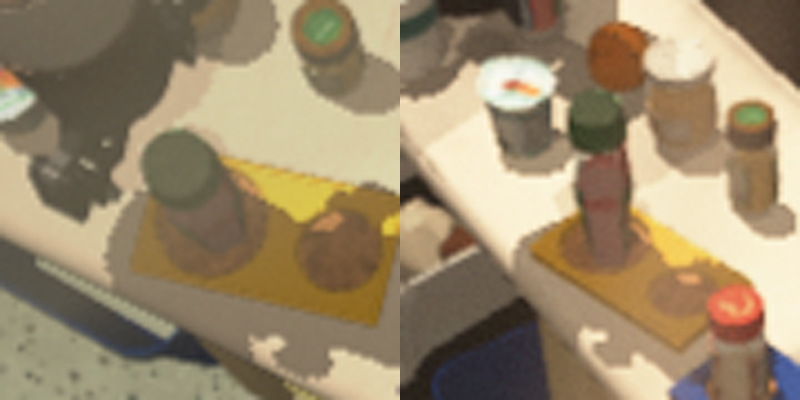

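>>> {"fn": "move_arm", "kwargs": {
  "moves": [
    {"gripper":1,"xyz":[0.9,-4.6,0],"angular":[0,0,0]},
    {"gripper":1,"xyz":[1.8,-9.2,0],"angular":[0,0,0]},
    {"gripper":1,"xyz":[2.6,-13.8,0],"angular":[0,0,0]},
    {"gripper":1,"xyz":[2.6,-13.8,0],"angular":[0,0,0]},
    {"gripper":1,"xyz":[2.6,-13.8,5],"angular":[0,0,0]},
    {"gripper":1,"xyz":[2.6,-13.8,10],"angular":[0,0,0]},
    {"gripper":1,"xyz":[2.6,-13.8,10],"angular":[0,0,0]},
    {"gripper":1,"xyz":[2.6,-13.8,10],"angular":[0,0,0]},
    {"gripper":1,"xyz":[2.6,-13.8,10],"angular":[0,0,0]}
  ]
}}

```text
clock: 16.92
position: [593.8, -83.9, 138.6]
ee_rot: [0.707, -0.707, 0.002, -0.002]
contact_force: [-0.6, -0.4, -0.0]
gripper_width: 85.1
```

>>> {"fn": "move_arm", "kwargs": {
  "moves": [
    {"gripper":1,"xyz":[0,0.2,4],"angular":[0,0,0]},
    {"gripper":1,"xyz":[0,0.2,8.7],"angular":[0,0,0]},
    {"gripper":1,"xyz":[0,0.2,8.7],"angular":[0,0,0]},
    {"gripper":1,"xyz":[0,0.2,8.7],"angular":[0,0,0]},
    {"gripper":-1,"xyz":[0,0.2,8.7],"angular":[0,0,0]},
    {"gripper":-1,"xyz":[0,0.2,8.7],"angular":[0,0,0]},
    {"gripper":-1,"xyz":[0,0.2,8.7],"angular":[0,0,0]},
    {"gripper":-1,"xyz":[0,0.2,8.7],"angular":[0,0,0]},
    {"gripper":-1,"xyz":[0,0.2,8.7],"angular":[0,0,0]},
    {"gripper":-1,"xyz":[0,0.2,8.7],"angular":[0,0,0]}
  ]
}}

```text
clock: 18.18
position: [591.7, -84.1, 50.6]
ee_rot: [0.707, -0.707, 0.001, -0.001]
contact_force: [0.3, 0.5, 5.9]
gripper_width: 42.6
```

>>> {"fn": "move_arm", "kwargs": {
  "moves": [
    {"gripper":-1,"xyz":[0,0,-3],"angular":[0,0,0]},
    {"gripper":-1,"xyz":[0,0,-6],"angular":[0,0,0]},
    {"gripper":-1,"xyz":[2.2,3.8,-6],"angular":[0,0,0]},
    {"gripper":-1,"xyz":[4.4,7.6,-6],"angular":[0,0,0]},
    {"gripper":-1,"xyz":[6.5,11.5,-6],"angular":[0,0,0]},
    {"gripper":-1,"xyz":[6.5,11.5,-6],"angular":[0,0,0]},
    {"gripper":-1,"xyz":[6.5,11.5,-6],"angular":[0,0,0]},
    {"gripper":-1,"xyz":[6.5,11.5,-6],"angular":[0,0,0]}
  ]
}}

```text
clock: 19.18
position: [476.3, -148.6, 108.8]
ee_rot: [0.707, -0.707, 0.0, -0.0]
contact_force: [0.3, -0.4, -0.7]
gripper_width: 42.3
```

>>> {"fn": "move_arm", "kwargs": {
  "moves": [
    {"gripper":-1,"xyz":[0,0,3],"angular":[0,0,0]},
    {"gripper":-1,"xyz":[0,0,4.4],"angular":[0,0,0]},
    {"gripper":-1,"xyz":[0,0,5],"angular":[0,0,0]},
    {"gripper":-1,"xyz":[0,0,5.4],"angular":[0,0,0]},
    {"gripper":-1,"xyz":[0,0,5.4],"angular":[0,0,0]},
    {"gripper":-1,"xyz":[0,0,5.4],"angular":[0,0,0]}
  ]
}}

```text
clock: 19.92
position: [475.7, -149.2, 56.5]
ee_rot: [0.707, -0.707, 0.0, 0.0]
contact_force: [-2.5, -0.2, 4.9]
gripper_width: 42.2
```

>>> {"fn": "move_arm", "kwargs": {
  "moves": [
    {"gripper":0,"xyz":[0,0,0],"angular":[0,0,0]},
    {"gripper":0.4,"xyz":[0,0,0],"angular":[0,0,0]},
    {"gripper":0.4,"xyz":[0,0,0],"angular":[0,0,0]},
    {"gripper":0.4,"xyz":[0,0,0],"angular":[0,0,0]},
    {"gripper":0.6,"xyz":[0,0,-4],"angular":[0,0,0]},
    {"gripper":0.8,"xyz":[0,0,-9],"angular":[0,0,0]},
    {"gripper":1,"xyz":[0,0,-14],"angular":[0,0,0]},
    {"gripper":1,"xyz":[0,0,-18],"angular":[0,0,0]},
    {"gripper":1,"xyz":[0,0,-18],"angular":[0,0,0]},
    {"gripper":1,"xyz":[0,0,-18],"angular":[0,0,0]}
  ]
}}

```text
clock: 21.18
position: [474.7, -148.8, 234.1]
ee_rot: [-0.707, 0.707, 0.001, -0.0]
contact_force: [-0.5, 0.5, -0.8]
gripper_width: 85.7
```

```bash
python3 -c "
from h import *
s=arm.read_state();print(s['position'],s['gripper_width'],s['contact_force'])
for n in('scene','top'):
  p,d=arm.get_image(n)
  W=world(d,n)
  for nm,x,y,h in(('dark',477,-149,111),('ket',455,-58,167),('honey',590,25,97)):
    m=(np.hypot(W[...,0]-x,W[...,1]-y)<45)&(abs(W[...,2]-h)<7)
    if m.sum():print(n,nm,W[m].min(0).round(),W[m].max(0).round(),cv2.minEnclosingCircle(W[m][:,:2].astype(np.float32)))
shot('pics/c10.png',[500,-80],45,60)"
```

```text
[ 474.68082648 -148.80730463  234.07894444] 85.67975806392252 [-0.45069403  0.54320881 -0.83500262]
scene dark [ 453. -174.  104.] [ 497. -126.  116.] ((473.61199951171875, -149.59986877441406), 24.166332244873047)
scene ket [432. -87. 160.] [478. -35. 172.] ((456.4140930175781, -60.94348907470703), 26.346891403198242)
scene honey [557. -11.  90.] [619.  57. 104.] ((589.3153686523438, 23.42523765563965), 34.506717681884766)
top dark [ 457. -170.  104.] [ 499. -127.  118.] ((478.31353759765625, -148.6807861328125), 22.483627319335938)
top ket [435. -81. 160.] [481. -35. 174.] ((457.7784118652344, -58.08139419555664), 23.943805694580078)
```

View pics/c10.png

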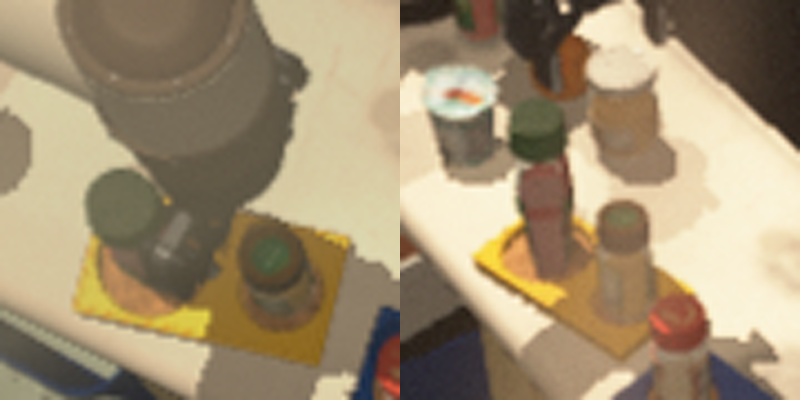

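>>> {"fn": "move_arm", "kwargs": {
  "moves": [
    {"gripper":1,"xyz":[-4,-3,0],"angular":[0,0,0]},
    {"gripper":1,"xyz":[-8,-6,0],"angular":[0,0,0]},
    {"gripper":1,"xyz":[-12,-9,0],"angular":[0,0,0]},
    {"gripper":1,"xyz":[-17.3,-11.5,0],"angular":[0,0,0]},
    {"gripper":1,"xyz":[-17.3,-11.5,0],"angular":[0,0,0]},
    {"gripper":1,"xyz":[-17.3,-11.5,5],"angular":[0,0,0]},
    {"gripper":1,"xyz":[-17.3,-11.5,10],"angular":[0,0,0]},
    {"gripper":1,"xyz":[-17.3,-11.5,10],"angular":[0,0,0]},
    {"gripper":1,"xyz":[-17.3,-11.5,10],"angular":[0,0,0]},
    {"gripper":1,"xyz":[-17.3,-11.5,10],"angular":[0,0,0]}
  ]
}}

```text
clock: 22.62
position: [591.9, 24.1, 137.5]
ee_rot: [0.707, -0.707, 0.001, -0.002]
contact_force: [0.4, -0.0, -0.6]
gripper_width: 85.6
```

>>> {"fn": "move_arm", "kwargs": {
  "moves": [
    {"gripper":1,"xyz":[0,0.2,3],"angular":[0,0,0]},
    {"gripper":1,"xyz":[0,0.2,7],"angular":[0,0,0]},
    {"gripper":1,"xyz":[0,0.2,10.8],"angular":[0,0,0]},
    {"gripper":1,"xyz":[0,0.2,10.8],"angular":[0,0,0]},
    {"gripper":1,"xyz":[0,0.2,10.8],"angular":[0,0,0]},
    {"gripper":-1,"xyz":[0,0.2,10.8],"angular":[0,0,0]},
    {"gripper":-1,"xyz":[0,0.2,10.8],"angular":[0,0,0]},
    {"gripper":-1,"xyz":[0,0.2,10.8],"angular":[0,0,0]},
    {"gripper":-1,"xyz":[0,0.2,10.8],"angular":[0,0,0]},
    {"gripper":-1,"xyz":[0,0.2,10.8],"angular":[0,0,0]}
  ]
}}

```text
clock: 23.88
position: [590.2, 24.4, 29.6]
ee_rot: [0.707, -0.707, 0.001, -0.002]
contact_force: [0.0, -0.3, 4.4]
gripper_width: 62.2
```

>>> {"fn": "move_arm", "kwargs": {
  "moves": [
    {"gripper":-1,"xyz":[0,0,-4],"angular":[0,0,0]},
    {"gripper":-1,"xyz":[0,0,-9],"angular":[0,0,0]},
    {"gripper":-1,"xyz":[2,0,-14],"angular":[0,0,0]},
    {"gripper":-1,"xyz":[7,1,-15],"angular":[0,0,0]},
    {"gripper":-1,"xyz":[12,2,-15],"angular":[0,0,0]},
    {"gripper":-1,"xyz":[17,3,-15],"angular":[0,0,0]},
    {"gripper":-1,"xyz":[22,4,-15],"angular":[0,0,0]},
    {"gripper":-1,"xyz":[27,6,-15],"angular":[0,0,0]},
    {"gripper":-1,"xyz":[32,8.8,-15],"angular":[0,0,0]},
    {"gripper":-1,"xyz":[37,11.7,-15],"angular":[0,0,0]}
  ]
}}

```text
clock: 25.12
position: [469.9, -347.1, 176.9]
ee_rot: [-0.707, 0.707, 0.0, 0.0]
contact_force: [0.1, -1.1, -3.9]
gripper_width: 62.0
```

>>> {"fn": "move_arm", "kwargs": {
  "moves": [
    {"gripper":-1,"xyz":[0.9,0,0],"angular":[0,0,0]},
    {"gripper":-1,"xyz":[0.9,0,0],"angular":[0,0,0]},
    {"gripper":-1,"xyz":[0.9,0,0],"angular":[0,0,0]},
    {"gripper":-1,"xyz":[0.9,0,0],"angular":[0,0,0]}
  ]
}}

```text
clock: 25.62
position: [471.9, -353.8, 176.9]
ee_rot: [0.708, -0.706, -0.0, -0.0]
contact_force: [-0.1, 0.3, -2.3]
gripper_width: 61.7
```

```bash
python3 -c "
from h import *
s=arm.read_state();print(s['position'],s['gripper_width'],s['contact_force'])
shot('pics/c11.png',[473,-340],45,70)"
```

```text
[ 471.91666022 -353.84546136  176.92414214] 61.66517544883554 [-0.11072249  0.2977827  -2.34714243]
```

View pics/c11.png

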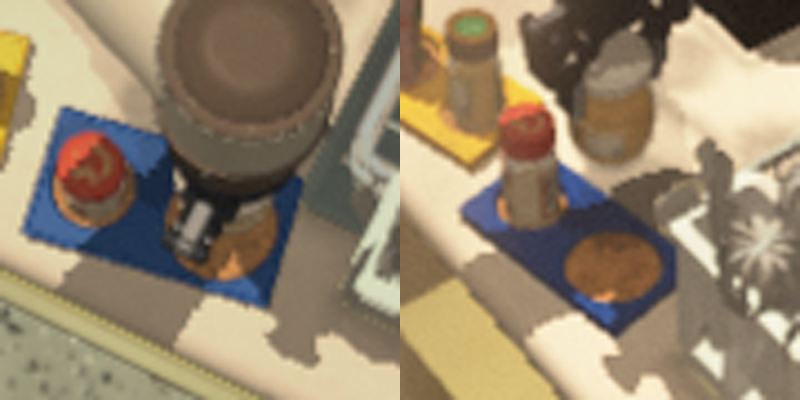

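>>> {"fn": "move_arm", "kwargs": {
  "moves": [
    {"gripper":-1,"xyz":[0.1,-0.1,4],"angular":[0,0,0]},
    {"gripper":-1,"xyz":[0.1,-0.1,8],"angular":[0,0,0]},
    {"gripper":-1,"xyz":[0.1,-0.1,11.5],"angular":[0,0,0]},
    {"gripper":-1,"xyz":[0.1,-0.1,12.5],"angular":[0,0,0]},
    {"gripper":-1,"xyz":[0.1,-0.1,12.5],"angular":[0,0,0]},
    {"gripper":-1,"xyz":[0.1,-0.1,13.3],"angular":[0,0,0]},
    {"gripper":-1,"xyz":[0.1,-0.1,13.9],"angular":[0,0,0]},
    {"gripper":-1,"xyz":[0.1,-0.1,14.2],"angular":[0,0,0]},
    {"gripper":-1,"xyz":[0.1,-0.1,14.2],"angular":[0,0,0]},
    {"gripper":-1,"xyz":[0.1,-0.1,14.2],"angular":[0,0,0]}
  ]
}}

```text
clock: 26.98
position: [472.4, -356.3, 35.6]
ee_rot: [0.707, -0.707, 0.0, 0.0]
contact_force: [-1.0, -0.3, 1.8]
gripper_width: 61.6
```

>>> {"fn": "move_arm", "kwargs": {
  "moves": [
    {"gripper":0.8,"xyz":[0,0,0.1],"angular":[0,0,0]},
    {"gripper":1,"xyz":[0,0,0.1],"angular":[0,0,0]},
    {"gripper":1,"xyz":[0,0,0.1],"angular":[0,0,0]},
    {"gripper":1,"xyz":[0,0,0.1],"angular":[0,0,0]},
    {"gripper":1,"xyz":[0,0,-3],"angular":[0,0,0]},
    {"gripper":1,"xyz":[0,0,-8],"angular":[0,0,0]},
    {"gripper":1,"xyz":[0,0,-13],"angular":[0,0,0]},
    {"gripper":1,"xyz":[0,0,-18],"angular":[0,0,0]},
    {"gripper":1,"xyz":[0,0,-22],"angular":[0,0,0]},
    {"gripper":1,"xyz":[0,0,-26],"angular":[0,0,0]}
  ]
}}

```text
clock: 28.22
position: [472.1, -355.8, 296.5]
ee_rot: [0.707, -0.707, 0.0, -0.0]
contact_force: [0.4, -0.5, -0.2]
gripper_width: 85.4
```

>>> {"fn": "move_arm", "kwargs": {
  "moves": [
    {"gripper":1,"xyz":[0,-6,0],"angular":[0,0,0]},
    {"gripper":1,"xyz":[0,-11,0],"angular":[0,0,0]},
    {"gripper":1,"xyz":[0,-11,0],"angular":[0,0,0]},
    {"gripper":1,"xyz":[0,-11,0],"angular":[0,0,0]}
  ]
}}

```text
clock: 28.72
position: [582.0, -355.9, 294.4]
ee_rot: [0.707, -0.707, -0.001, 0.0]
contact_force: [-0.1, 0.8, 0.4]
gripper_width: 85.4
```

```bash
python3 -c "
from h import *
s=arm.read_state();print(s['clock'],s['position'],s['contact_force'])
def loc(P,c,a):
    v=np.array(P)-c; y=np.array([np.cos(a+np.pi/2),np.sin(a+np.pi/2)]);x=np.array([np.cos(a),np.sin(a)]);return (v@x).round(1),(v@y).round(1)
for n in('scene','top'):
  p,d=arm.get_image(n)
  W=world(d,n)
  for nm,x,y,h,c,a in(('honey',473,-355,103,(466.2,-313.5),.168),('red',455,-264,112,(466.2,-313.5),.168),('ket',455,-58,167,(465,-99.4),.237+np.pi),('dark',477,-149,111,(465,-99.4),.237+np.pi),('mandarin',584,125,56,(584,125),0),('yog',470,116,72,(470,116),0)):
    m=(np.hypot(W[...,0]-x,W[...,1]-y)<45)&(abs(W[...,2]-h)<9)
    if m.sum():
      e,r=cv2.minEnclosingCircle(W[m][:,:2].astype(np.float32));print(n,nm,np.round(e,1),round(r,1),'tray',loc(e,c,a),'z',np.percentile(W[m][:,2],[50,90]).round(1))
shot('pics/c12.png',[470,-230],75,50)"
```

```text
28.725 [ 581.99412529 -355.90503336  294.39292452] [-0.14551367  0.83533036  0.43602394]
scene honey [ 471.5 -356.6] 33.7 tray (np.float64(-2.0), np.float64(-43.4)) z [101.6 104.9]
scene red [ 451.2 -266.4] 24.8 tray (np.float64(-7.0), np.float64(49.0)) z [111.9 115.3]
scene ket [456.4 -60.3] 25.6 tray (np.float64(-0.8), np.float64(-40.0)) z [166.5 169.4]
scene dark [ 475.2 -149.2] 23.1 tray (np.float64(1.8), np.float64(50.8)) z [110.2 113.2]
scene mandarin [581.4 124.4] 29.2 tray (np.float64(-2.6), np.float64(-0.6)) z [54.6 59. ]
scene yog [469.7 114.7] 39.5 tray (np.float64(-0.3), np.float64(-1.3)) z [69.6 73.1]
top honey [ 473.  -354.1] 31.7 tray (np.float64(-0.1), np.float64(-41.2)) z [104.  107.6]
top red [ 453.5 -264.6] 22.4 tray (np.float64(-4.3), np.float64(50.3)) z [113.3 117. ]
top ket [457.5 -59.8] 23.4 tray (np.float64(-2.0), np.float64(-40.2)) z [168.  171.8]
top dark [ 478.2 -148.8] 22.4 tray (np.float64(-1.2), np.float64(51.1)) z [112.8 116.2]
top mandarin [589.5 135.2] 27.1 tray (np.float64(5.5), np.float64(10.2)) z [58.  62.3]
```

View pics/c12.png

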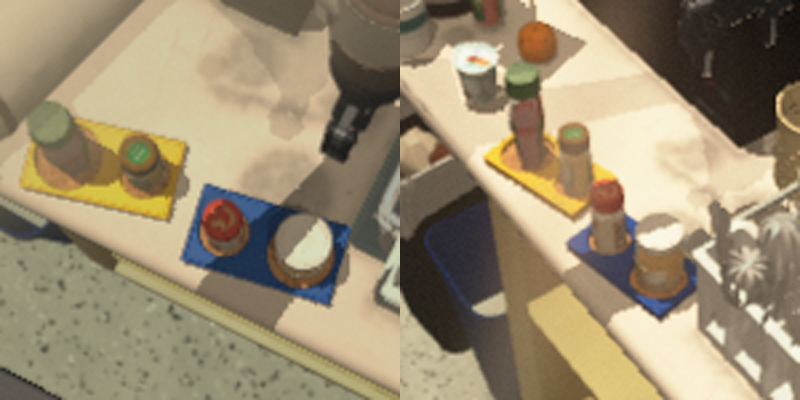

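```bash
python3 -c "
from bench import arm
print(arm.job_done())"
```

```text
the job is handed in; nothing more can be done
None
```

Both kits are made up and I handed the job in at about 29 s. The hand-in gives no verdict, so what follows rests on my own camera checks.

**Last checks (top and scene cameras):**
- **Placing:** honey, ketchup and the dark-capped jar read within about 2 mm of their well centres. The red-capped jar read 4 to 7 mm off along x. The limit is 20 mm.
- **Seating:** the top of each stands about 6 mm higher than it did on the worktop, which matches the well floors. All four look upright.
- **Release:** the gripper was open and clear, with contact force under 1 N.
- **Bystanders:** the scene camera put the mandarin and the yoghurt within 3 mm of where they started. The arm partly hid the mandarin in the top view, which read about 11 mm off. In the top view the yoghurt was not found. I never went near either.

**What went wrong:** the first grasp of the red-capped jar missed. The fingertips sit about 23 mm higher than the reported TCP, so they closed on top of the cap and pressed with 16 N. The top of the jar was pushed about 15 mm to one side, then the jar stood upright again once I raised the gripper. I corrected for the offset from then on, and all four later grasps held.

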